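# Zero the click dial of a bench chamfering machine, count six clicks and clamp it

## Task

Set the bench chamfering machine to 0.6 mm. Its scale has worn off, so wind the black click dial anticlockwise until you feel it come up against its zero stop, without forcing it, then turn it clockwise by exactly six clicks and leave it resting in the sixth. Last, swing the orange clamp lever clockwise until it is tight against its own stop and let go, leaving the loose tool, disc and steel beside the machine where they lie.

Things in the scene. Friction and masses are not known exactly. Their poses are not given: they have to be found in the camera images.
- machine: Fixed bench chamfering machine, casting 265 (x -145 to +120) x 320 x 95 mm. Origin: centre of its footprint on the bench. Its -x is the operator's side (yellow panel), y its length. On its deck, 95 mm up, stand the dial (axis x -75, y +70) and clamp lever (pivot x -75, y -75). From x 0 to +115 two guide plates form a V, 55 mm above the deck; the motor behind reaches x +218.
- dial_grip (a point): Point on the upright axis of the black click dial at the height to grip it, 28 mm above the deck; it does not turn with the dial. The dial is a round, fluted, rubber-coated knob, 50 mm diameter, 6 to 40 mm above the deck. It clicks every 24 degrees and at the start rests in a click, two to four clicks clockwise (seen from above) of its zero click.
- dial_collar (a point): Centre of the flat 60 mm collar under the dial, 4 mm above the deck. Feel of the dial: about 0.12 to 0.15 N m lifts it out of a click; past half-way it pulls on by itself about as hard, then drops in. Behind click 0 is a springy stop: resistance passes 0.2 N m in the first tenth of a click and keeps rising; at 0.4 N m, four tenths of a click past zero, it is overstrained.
- guide_edge (a point): Middle of the upper edge of the block under the front guide plate of the V (20 mm wide, 300 mm long), 45 mm above the deck at click 0, at x +10, y 0 mm in the machine's frame. The dial lowers this guide by 0.1 mm a click: far too little to be told from a measured position.
- clamp (a joint): Angle of the orange clamp lever about its upright pivot, rad. 0 is loose: the lever points to the operator's side (the machine's -x). It grows clockwise seen from above and ends at a hard stop at 1.05, where it is tight. It stays where it is left; friction 0.12 N m, so about 2 N at its end. Starts loose, at 0 to 0.25.
- clamp_end (a point): Centre of the round end (19 mm diameter, 18 mm high) of the orange clamp lever, 66 mm from its pivot and 31 mm above the deck. The arm between is a level bar 13 mm wide, 24 to 38 mm above the deck, on a steel hub 24 mm in diameter and 40 mm high. The deck around the lever is clear.
- flap_disc: Loose grey flap grinding disc, 115 mm diameter, 14 mm thick, lying flat beside the machine; origin at the centre of its underside. To be left alone.
- spanner_grip (a point): A point on the handle of a loose steel spanner, 190 mm long, lying beside the machine. To be left alone.
- offcut: Loose rusty flat steel offcut, 160 x 40 x 12 mm, lying behind the machine; origin at the centre of its underside. To be left alone.

How it is judged (in metres and radians):
On the way, in this order (a step that is already met when the one before it is completed fails the run):
1. the dial has been wound back to its zero click with the clamp lever still loose (z of guide_edge in the frame of machine above 0.13998 m and value of joint clamp below 0.5 rad), for 0.2 s.
2. the dial stands in its sixth click with the clamp lever still loose (z of guide_edge in the frame of machine between 0.139365 and 0.139435 m and value of joint clamp below 0.5 rad), for 0.3 s.
3. the clamp lever is tight (value of joint clamp above 0.95 rad), for 0.2 s.
At the end, for the whole second after the job is handed in: the dial rests in its sixth click from zero (guide lowered 0.6 mm, within 0.035 mm, about a third of a click), and the clamp lever is tight (within 0.1 rad of its stop) and still (z of guide_edge in the frame of machine between 0.139365 and 0.139435 m and value of joint clamp above 0.95 rad and velocity of joint clamp below 0.05 rad/s); the robot touches nothing.
It fails at once if the dial is forced against its zero stop, by four tenths of a click or more (z of guide_edge in the frame of machine above 0.14004 m).
It fails at once if a loose thing beside the machine is moved (distance of any of flap_disc, spanner_grip, offcut from where it was at the start of the episode above 0.03 m).
It also fails if it takes over 72 s, if anything falls off the work surface, if the arm or the gripper's body presses on something with over 40 N, if the wrist force passes 120 N, or if a joint passes its speed limit or range.

## Robot

A 6-joint arm with a two-finger parallel gripper is mounted at the origin on the work surface. World frame = base frame: x ahead of the robot, y to its left, z up, the work surface at z = 0. Lengths are in mm, angles in degrees, forces in N, time in s.
With the tool pointing down it reaches from about 300 to 850 mm from the base axis. Payload 4.2 kg.
Tool frame: the origin (TCP) lies at the very end of the fingers, on their centre line; the grasp point (between the pads) lies 19 mm behind it (hold_point_z is the z of the grasp point in the tool frame, in mm); z points along the fingers, y is the direction in which the jaws open and shut (so a half turn about z gives the same grasp; the last joint's range is limited). The gripper opens to 91 mm and grips with 3 to 60 N. Pads are 32 mm wide; open, the fingers measure 118 mm over their backs; the gripper's body (76 mm by 178 mm) begins 60 mm behind the grasp point.
Start: joints at [70.818, 18.312, 89.639, -0, 72.044, -1.146], TCP at [178.038, 546.759, 213.976] pointing down, gripper open.
Joint ranges: [-177.97, 177.97], [-48.28, 115.42], [12.27, 149.76], [-77.06, 257.06], [2.81, 150.46], [-146.56, 146.56]. Speed limits (degrees/s): [147.25, 147.25, 180, 180, 180, 180].

## Interface

Orientations are given as [roll, pitch, yaw] about the fixed x, y, z axes, in that order (R = Rz(yaw) Ry(pitch) Rx(roll)).
In Python, from workcell import state, grab_frame, job_done, hold_point_z gives the robot as it stands. The module is installed in compiled form; this text tells all that it offers.
- The arm moves only by the shell command python3 -m creep 'ROWS' [FORCE]. ROWS is JSON, a list of rows, each a list of 7 numbers: the closure, from 0 (fully open) to 1 (shut), then the shift along the tool's x, y, z in mm, then the turn, a rotation vector about the tool's x, y, z in degrees. A call has 1 to 5 rows; each row shifts and turns the commanded pose from where the row before left it, along the tool's axes as they then stand; what a row does not reach is not made up. A row lasts 1/8 s, in which the tool goes at most 62.5 mm and 10.7 degrees, less where a joint would pass 70% of its speed; a pose out of reach is approached as far as the arm can. A call is refused whole if a number of a shift passes 62.5 or a number of a turn 10.7, either way. A call with a gripper value outside its range is refused whole. The fingers move at their own pace and stop on an object; FORCE is the grip in N (left out, the last holds). Time passes only in rows, so rows that do not move let the fingers close. It gives the time, the measured TCP pose, the force and the opening at its end, in the units of the state.
- state(): the state, without advancing time (a new reading comes with each control period).
- grab_frame(name): name is "side" or "top" or "wrist"; returns a dict with "frame" (480x640x3 uint8, red, green, blue), "fx", "fy", "cx", "cy" (pixels), "view" (4x4, takes a point from world to camera coordinates). Camera axes: x right, y down, z forward; pixel columns grow to the right and rows downward; lengths in mm; the calibration is good to about 2 mm. A picture is of the moment at which its call begins. There is no depth.
- job_done(): hands the job in, once; it reports no verdict.
The state is a dict: "time_s": time; "qpos": joint angles; "qvel": joint speeds; "effort": joint torques, N m; "ee_pos": TCP position; "ee_rot": TCP orientation; "force": force on the tool from outside, world axes, zero at the start; "torque": the same for the moment, N m; "gripper_width": finger opening in mm.
Only numpy, scipy, OpenCV 4.12 (cv2) and the standard library are available. Lean on these libraries where they do the work, as an engineer would, in place of code of your own. Each camera call takes 0.05 s, during which the arm holds its last target.

## Working session

There is one attempt and no reset: what is moved stays moved. The work goes in short steps, Python scripts to look and compute and a shell command to move; the robot and the scene stay as the last step left them, time stands still between calls to the robot, and variables do not carry over. Pictures are saved under pics/ and viewed, and the job is handed in when it is done.

```bash
mkdir -p pics; python3 - <<'E'
from workcell import state, grab_frame, hold_point_z
import cv2,numpy as np
print(state(), hold_point_z if not callable(hold_point_z) else hold_point_z())
for n in("top","side","wrist"):
    f=grab_frame(n); cv2.imwrite(f"pics/{n}0.png",f["frame"][:,:,::-1]); print(n,f["fx"],f["fy"],f["cx"],f["cy"]);print(np.round(f["view"],3).tolist())
E
```

```text
{'time_s': 0.0, 'qpos': array([ 7.08158353e+01,  1.83520437e+01,  8.97073939e+01,  6.10209132e-04,
        7.20431359e+01, -1.14513551e+00]), 'qvel': array([ 0.03283597, -0.07810589,  0.00039612, -0.05389901,  0.00015454,
        0.01443022]), 'effort': array([-9.57122757e-04, -4.12472034e+01, -2.31964356e+01,  7.26124342e-02,
        4.59358364e-02, -1.56199767e-04]), 'ee_pos': array([177.87817342, 546.2581594 , 213.10955051]), 'ee_rot': array([-1.79897459e+02, -2.62996811e-03,  1.61960780e+02]), 'force': array([-0.00690923,  0.14643676, -0.94532759]), 'torque': array([-0.00051404, -0.00341687, -0.00845391]), 'gripper_width': 91.0252810409669} -18.8
top 445.9931806222073 445.9931806222073 316.3624757365335 233.5851965414111
[[0.027, -1.0, -0.001, 77.059], [-0.988, -0.027, -0.155, 582.48], [0.155, 0.005, -0.988, 1016.92], [0.0, 0.0, 0.0, 1.0]]
side 585.9362442822347 585.9362442822347 309.3873363793909 235.08869753388572
[[0.96, -0.281, -0.001, -541.711], [-0.14, -0.478, -0.867, 228.171], [0.243, 0.832, -0.498, 1102.383], [0.0, 0.0, 0.0, 1.0]]
wrist 345.18248181339175 345.18248181339175 319.902525839169 238.33438404225308
[[0.31, 0.951, -0.001, -574.792], [0.924, -0.301, 0.237, -27.636], [0.225, -0.075, -0.972, 389.223], [0.0, 0.0, 0.0, 1.0]]
```

View pics/top0.png

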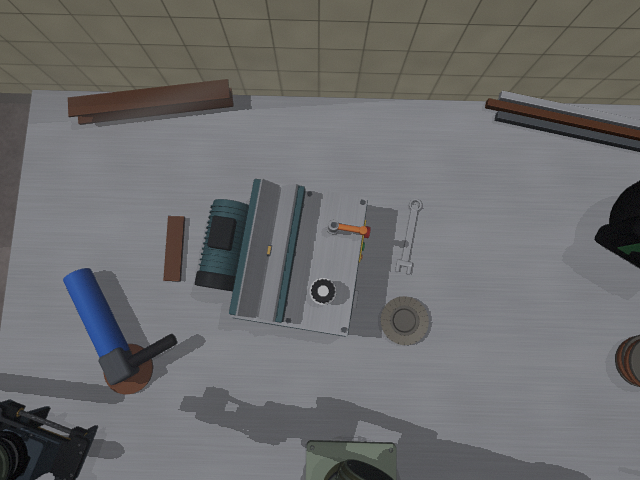

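View pics/side0.png

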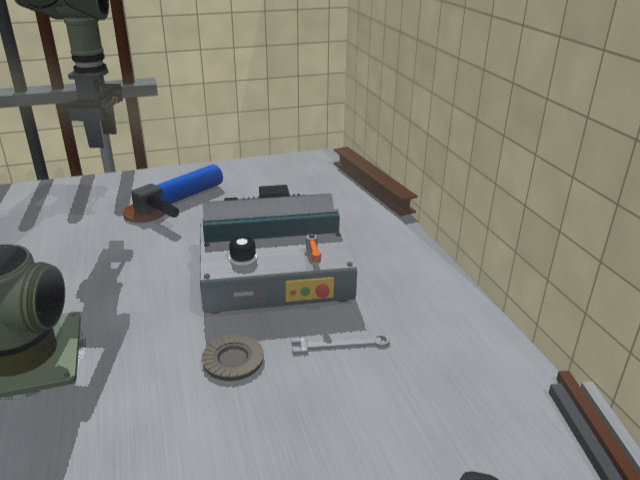

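View pics/wrist0.png

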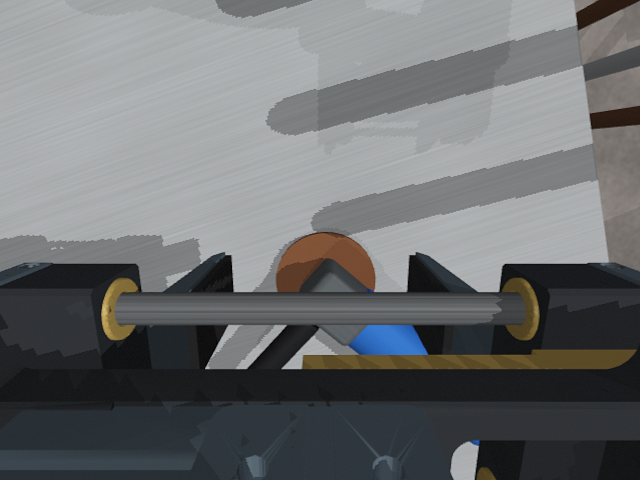

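The top view shows the dial at about px (322,291), the lever hub at (334,228) with its orange end near (366,232), and the disc and spanner on the operator side. The side view shows the dial at (242,250) and the lever at (313,248).

```bash
cat > h.py <<'E'
import numpy as np,cv2
from workcell import state, grab_frame
def ray(f,u,v):
    V=np.array(f["view"]);R=V[:3,:3];t=V[:3,3]
    d=R.T@np.array([(u-f["cx"])/f["fx"],(v-f["cy"])/f["fy"],1]);return -R.T@t,d
def onz(f,u,v,z):
    o,d=ray(f,u,v);return o+d*(z-o[2])/d[2]
def proj(f,p):
    V=np.array(f["view"]);c=V[:3,:3]@np.array(p)+V[:3,3];return c[0]/c[2]*f["fx"]+f["cx"],c[1]/c[2]*f["fy"]+f["cy"]
def cross(f,a,g,b):
    o1,d1=ray(f,*a);o2,d2=ray(g,*b);A=np.stack([d1,-d2],1);s=np.linalg.lstsq(A,o2-o1,rcond=None)[0]
    p,q=o1+s[0]*d1,o2+s[1]*d2;return (p+q)/2,np.linalg.norm(p-q)
def comps(m,amin=15):
    n,l,s,c=cv2.connectedComponentsWithStats(m.astype(np.uint8));return [(s[i].tolist(),c[i].round(1).tolist()) for i in range(1,n) if s[i][4]>=amin]
E
python3 - <<'E'
from h import *
for n,(x0,y0,x1,y1) in {"top":(290,190,390,340),"side":(190,180,370,320)}.items():
    f=grab_frame(n);im=f["frame"];c=np.ascontiguousarray(im[y0:y1,x0:x1]);hsv=cv2.cvtColor(c,cv2.COLOR_RGB2HSV)
    print(n,"orange",comps((hsv[...,0]<15)&(hsv[...,1]>150)&(hsv[...,2]>120)))
    print("black",comps((hsv[...,2]<45)))
    print("white",comps((hsv[...,2]>225)&(hsv[...,1]<30),8))
    k=cv2.resize(c,None,fx=5,fy=5,interpolation=cv2.INTER_CUBIC)[:600,:800];cv2.imwrite(f"pics/{n}1.png",k[:,:,::-1])
E
```

```text
top orange [([48, 34, 30, 10, 156], [63.4, 38.4])]
black [([21, 90, 23, 23, 169], [32.6, 98.4])]
white []
side orange [([120, 60, 10, 16, 99], [124.0, 68.4])]
black [([40, 63, 25, 18, 283], [51.7, 72.0])]
white [([49, 60, 7, 4, 20], [52.0, 61.3])]
```

```bash
python3 - <<'E'
from h import *
f=grab_frame("top");c=np.ascontiguousarray(f["frame"][190:340,290:390])
cv2.imwrite("pics/top2.png",cv2.resize(c,None,fx=4,fy=4,interpolation=cv2.INTER_CUBIC)[:,:,::-1])
E
```

```text
(no output)
```

View pics/top2.png

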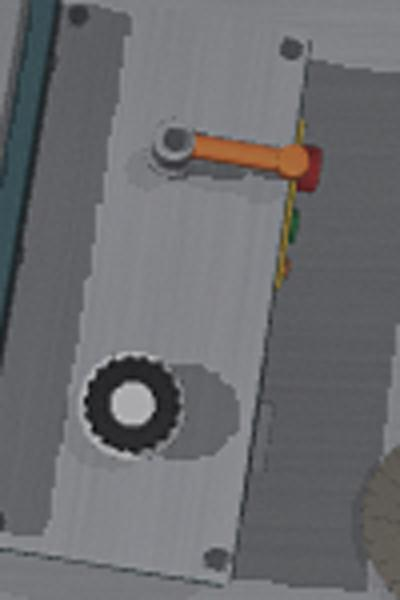

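View pics/side1.png

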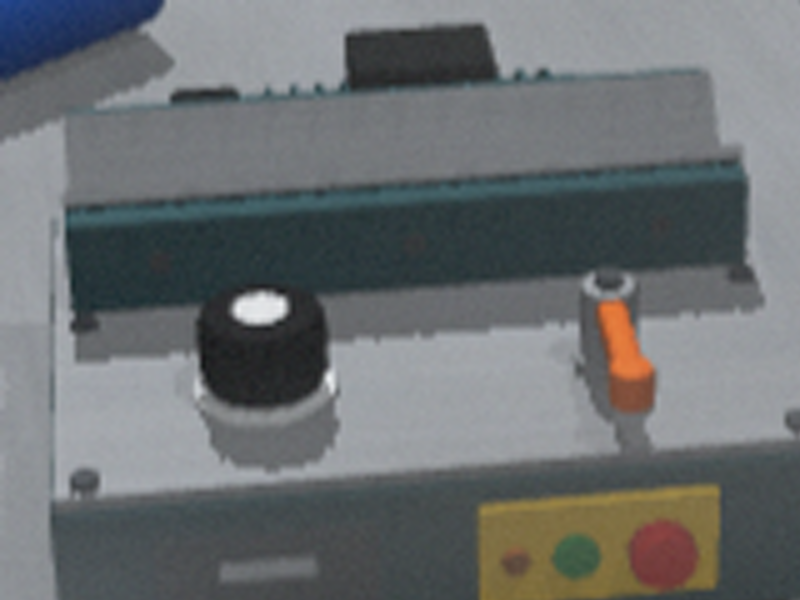

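```bash
python3 - <<'E'
from h import *
f=grab_frame("top");g=grab_frame("side")
d1=onz(f,322.4,290.5,135);h1=onz(f,333.1,225.2,135);e1=onz(f,363,229.8,135)
print("dial",d1,cross(f,(322.4,290.5),g,(242,241.3)))
print("hub",h1,cross(f,(333.1,225.2),g,(311.7,235.6)))
d2=onz(g,242,241.3,135);h2=onz(g,311.7,235.6,135);print(d2,h2)
print("end",e1,np.linalg.norm(e1-h1))
D=(d1+d2)/2;H=(h1+h2)/2
print("dist145?",np.linalg.norm(D-H),np.linalg.norm(d1-h1))
y=(d1-h1);y/=np.linalg.norm(y);x=np.array([y[1],-y[0],0]);print("machine x axis",x,"yaw",np.degrees(np.arctan2(x[1],x[0])))
v=e1-h1;print("lever cw angle",np.degrees(np.arctan2(-x[0]*-v[1]*-1*-1+0,1)) if 0 else np.degrees(-np.arctan2(-x[0]*v[1]+x[1]*v[0],-x@v)))
# deck corner check: machine origin
O=D+75*x-70*y;print("O",O)
for q in [(-145,160),(-145,-160)]:
    p=O+q[0]*x+q[1]*y;p[2]=95;print(q,p,proj(f,p),proj(g,p))
s=state();print(s["ee_pos"],s["ee_rot"])
E
```

```text
dial [443.47782873  76.2702445  135.        ] (array([442.91420528,  76.34346231, 134.61565937]), np.float64(1.1593689595347438))
hub [585.65360354  56.4883358  135.        ] (array([585.82197451,  56.4563101 , 135.79587285]), np.float64(0.619227690456706))
[442.23568526  75.73986144 135.        ] [586.5431056   57.81739505 135.        ]
end [577.25128076  -8.92429898 135.        ] 65.95007063348883
dist145? 144.47685022403357 143.54537558969946
machine x axis [0.13780945 0.99045876 0.        ] yaw 82.07889190483999
lever cw angle -0.6014855632317199
O [522.5245787  140.64279879 135.        ]
(-145, 160) [344.06880731  19.07578987  95.        ] (np.float64(347.1341685113419), np.float64(337.4865631162508)) (np.float64(199.30772158699233), np.float64(279.91003866964354))
(-145, -160) [661.01561072 -25.02323288  95.        ] (np.float64(368.6280244492274), np.float64(196.88862999334611)) (np.float64(358.22572456021607), np.float64(266.8893376264648))
[178.01239279 546.68757927 213.88143683] [-1.79992824e+02 -1.97493029e-03  1.61961925e+02]
```

The dial is at about (443, 76) and the hub at (586, 57). They are 144 mm apart against 145 expected, and the lever length comes out at 66.0 against 66, so both measurements hold up. I'll turn and move above the dial.

```bash
python3 -m creep '[[0,0,0,0,0,0,10.2],[0,0,0,0,0,0,10.2],[0,0,0,0,0,0,10.2],[0,0,0,0,0,0,10.2],[0,0,0,0,0,0,10.2]]' 15 && python3 -m creep '[[0,0,0,0,0,0,10.2],[0,-51,17,0,0,0,0],[0,-51,17,0,0,0,0],[0,-51,17,0,0,0,0],[0,-51,17,0,0,0,0]]'; python3 -m creep '[[0,-51,17,0,0,0,0],[0,-51,17,0,0,0,0],[0,-51,17,0,0,0,0],[0,-51,17,0,0,0,0],[0,-51,17,0,0,0,0]]';python3 -m creep '[[0,0,0,0,0,0,0],[0,0,0,0,0,0,0],[0,0,0,0,0,0,0]]'
python3 - <<'E'
from h import *
f=grab_frame("wrist");cv2.imwrite("pics/w1.png",f["frame"][:,:,::-1]);s=state();print(s["time_s"],s["qpos"],s["ee_pos"],s["ee_rot"],s["force"],s["torque"])
print(proj(f,[443,76,135]))
E
```

```text
time_s: 1.02
ee_pos: [178.0, 546.7, 214.0]
ee_rot: [180.0, -0.0, 110.6]
force: [-0.6, 0.6, 0.4]
gripper_width: 91.1
time_s: 1.65
ee_pos: [283.6, 357.6, 214.1]
ee_rot: [180.0, -0.0, 100.8]
force: [0.7, -0.9, 0.6]
gripper_width: 91.4
time_s: 2.28
ee_pos: [414.8, 122.8, 214.3]
ee_rot: [179.9, -0.0, 100.8]
force: [0.0, 0.7, 0.5]
gripper_width: 91.1
time_s: 2.65
ee_pos: [413.5, 125.4, 214.0]
ee_rot: [-180.0, -0.0, 100.9]
force: [-0.4, 0.6, -0.1]
gripper_width: 91.1
2.7 [1.53446113e+01 5.32825526e+00 1.06725162e+02 2.08733100e-02
 6.79504267e+01 4.44824875e+00] [413.48913487 125.50658385 213.953301  ] [-1.79994666e+02 -1.89896008e-02  1.00888525e+02] [-0.61803156 -0.90765686 -0.01960984] [-0.0675791   0.03441232  0.00498217]
(np.float64(343.3178782066523), np.float64(311.92147654932984))
```

View pics/w1.png

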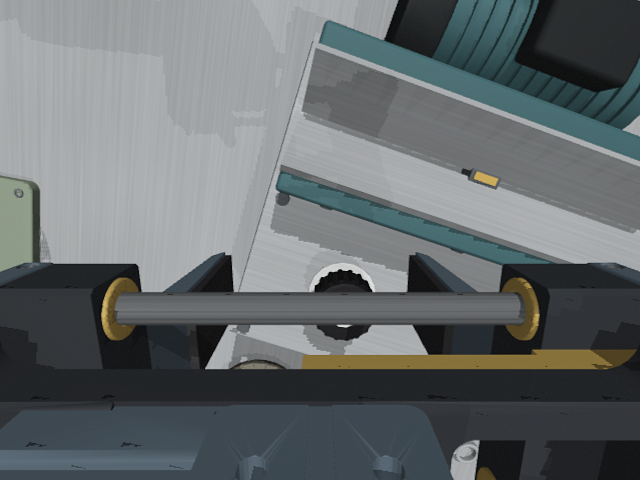

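In the wrist view the dial is centred near column 343, partly behind the bar, and the projection of (443,76) gives 343. The lateral agreement is good. I dropped one shift row by mistake, so I'll make that up now.

```bash
python3 -m creep '[[0,-27.1,9.8,0,0,0,0],[0,-27.1,9.8,0,0,0,0],[0,0,0,20,0,0,0],[0,0,0,20,0,0,0],[0,0,0,0,0,0,0]]'
python3 - <<'E'
from h import *
s=state();print(s["time_s"],s["qpos"],s["ee_pos"],s["ee_rot"],s["force"],s["torque"])
for n in ("wrist","side","top"):
    f=grab_frame(n);cv2.imwrite(f"pics/{n}2.png",f["frame"][:,:,::-1])
    print(n,proj(f,[443,76,135]),proj(f,[443,76,99]))
E
```

```text
time_s: 3.32
ee_pos: [442.1, 75.6, 172.9]
ee_rot: [-179.8, -0.0, 100.9]
force: [0.2, -0.1, 0.8]
gripper_width: 91.4
3.325 [ 8.22356487e+00  8.95842297e+00  1.08775925e+02  1.15668245e-02
  6.24575013e+01 -2.64766700e+00] [442.13114781  75.57788555 172.85554502] [-1.79808828e+02 -1.90893500e-02  1.00865834e+02] [ 0.22743518 -0.05568796  0.81918407] [-0.06778188  0.01522452  0.00064034]
wrist (np.float64(319.53848746148196), np.float64(261.47305510392886)) (np.float64(319.7416619747494), np.float64(246.69299174183803))
side (np.float64(242.34325157826595), np.float64(241.18540713145634)) (np.float64(243.33566186004794), np.float64(256.03869448864793))
top (np.float64(322.5208360933873), np.float64(290.7288807976916)) (np.float64(322.30967633016644), np.float64(291.18710799970717))
```

View pics/wrist2.png

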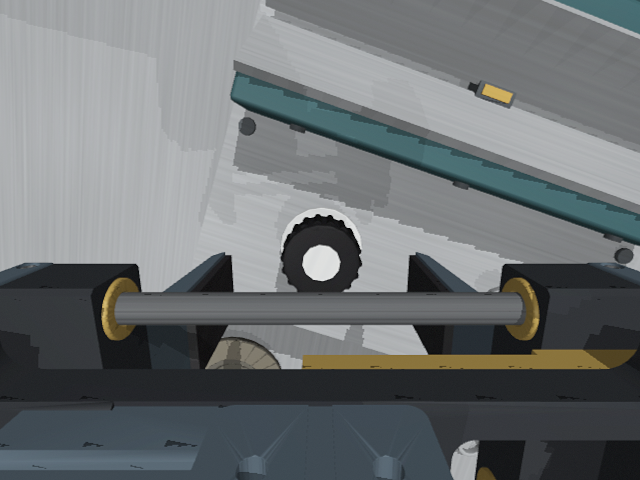

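View pics/side2.png

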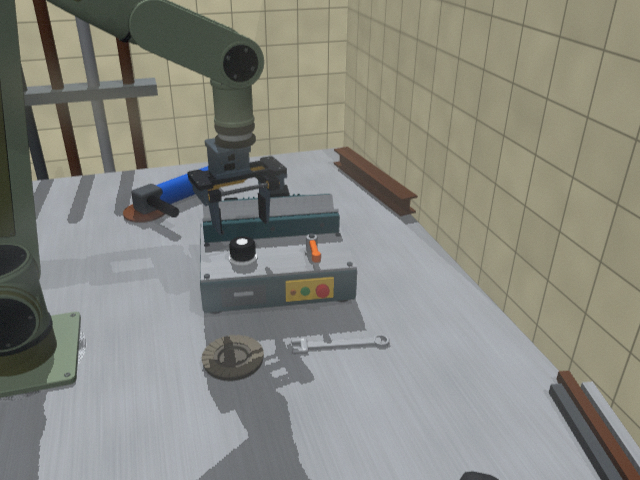

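The wrist view shows the cap at about (321,263) against a prediction of (319.5,261.5), which is about 1 mm off. I'll refine it with a mask.

```bash
python3 - <<'E'
from h import *
f=grab_frame("wrist");im=np.ascontiguousarray(f["frame"][235:290,290:350]).min(2)
for t in (195,205,215,222):
    for s,c in comps(im>t,200):
        print(t,s,c,onz(f,c[0]+290,c[1]+235,135))
s=state();print(s["time_s"],s["ee_pos"],s["ee_rot"])
E
```

```text
195 [10, 9, 37, 35, 990] [27.6, 26.1] [443.81569289  75.37597551 135.        ]
205 [10, 9, 36, 35, 969] [27.8, 26.1] [443.94105605  75.39983367 135.        ]
215 [10, 9, 36, 35, 951] [27.9, 26.1] [444.00373773  75.41176277 135.        ]
3.525 [443.97342976  75.37462388 174.84248024] [ 1.79893666e+02 -4.75787644e-04  1.00817866e+02]
```

The dial cap measures (443.9, 75.4) and the TCP is at (443.97, 75.37), so it is centred. Next I lower 70 mm.

```bash
python3 -m creep '[[0,0,0,25,0,0,0],[0,0,0,25,0,0,0],[0,0,0,20,0,0,0],[0,0,0,0,0,0,0],[0,0,0,0,0,0,0]]'
python3 - <<'E'
from h import *
s=state();print(s["time_s"],s["ee_pos"],s["ee_rot"],s["force"],s["torque"])
E
python3 -m creep '[[0.35,0,0,0,0,0,0],[0.6,0,0,0,0,0,0],[0.6,0,0,0,0,0,0],[0.6,0,0,0,0,0,0],[0.6,0,0,0,0,0,0]]' 12
python3 -m creep '[[0.6,0,0,0,0,0,0],[0.6,0,0,0,0,0,0],[0.6,0,0,0,0,0,0]]' 12
python3 - <<'E'
from h import *
s=state();print(s["time_s"],s["qpos"],s["ee_pos"],s["ee_rot"],s["force"],s["torque"],s["gripper_width"])
E
```

```text
time_s: 4.15
ee_pos: [444.4, 75.0, 105.0]
ee_rot: [179.9, 0.0, 100.8]
force: [0.0, 0.8, 0.4]
gripper_width: 91.3
4.15 [444.35899168  75.04253564 105.03097863] [1.79875038e+02 6.65689308e-04 1.00772346e+02] [0.00220361 0.75811435 0.35816642] [-0.04530067 -0.00210057  0.04357647]
time_s: 4.78
ee_pos: [442.8, 74.7, 104.0]
ee_rot: [-179.9, -0.0, 100.8]
force: [-1.4, -0.1, 2.8]
gripper_width: 50.0
time_s: 5.15
ee_pos: [442.8, 74.7, 103.9]
ee_rot: [-179.9, -0.0, 100.8]
force: [-3.6, -0.2, 5.0]
gripper_width: 49.5
5.15 [ 8.10813422e+00  1.33124060e+01  1.14688686e+02  1.56798930e-03
  5.20774863e+01 -2.65563290e+00] [442.77807897  74.70422604 103.94140478] [-1.79921563e+02 -4.87503342e-03  1.00762799e+02] [-3.64434202 -0.15570078  5.0287219 ] [-0.26878997  0.82434665  0.01519687] 49.508835453285705
```

```bash
python3 -m creep '[[0.6,0,-1,0,0,0,0],[0.6,0,0,0,0,0,0],[0.6,0,0,0,0,0,0]]' 12
python3 - <<'E'
from h import *
s=state();print(s["time_s"],s["ee_pos"],s["ee_rot"],s["force"],s["torque"],s["gripper_width"])
E
```

```text
time_s: 5.52
ee_pos: [442.8, 74.7, 104.0]
ee_rot: [180.0, -0.0, 100.8]
force: [-0.8, -0.3, 2.1]
gripper_width: 49.6
5.525 [442.7682926   74.70942524 103.96158943] [ 1.79962681e+02 -4.20506757e-03  1.00766733e+02] [-0.83046958 -0.3438211   2.13428405] [-0.18900992  0.39458551 -0.00693978] 49.63247315580692
```

Lateral force has relaxed. I'll wind anticlockwise in small steps and watch the torque.

```bash
cat > s.py <<'E'
from workcell import state
s=state();y=s["ee_rot"][2]
print("t%.2f yaw %.2f dyaw %.2f Tz %.3f"%(s["time_s"],y,((y-100.77+180)%360)-180,s["torque"][2]),"F",s["force"].round(1),"pos",s["ee_pos"].round(1),"w %.1f q6 %.1f"%(s["gripper_width"],s["qpos"][5]))
E
python3 -m creep '[[0.6,0,0,0,0,0,-3],[0.6,0,0,0,0,0,-3],[0.6,0,0,0,0,0,0],[0.6,0,0,0,0,0,0]]'>/dev/null; python3 s.py
python3 -m creep '[[0.6,0,0,0,0,0,-3],[0.6,0,0,0,0,0,-3],[0.6,0,0,0,0,0,0],[0.6,0,0,0,0,0,0]]'>/dev/null; python3 s.py
python3 -m creep '[[0.6,0,0,0,0,0,-3],[0.6,0,0,0,0,0,-3],[0.6,0,0,0,0,0,0],[0.6,0,0,0,0,0,0]]'>/dev/null; python3 s.py
python3 -m creep '[[0.6,0,0,0,0,0,-3],[0.6,0,0,0,0,0,-3],[0.6,0,0,0,0,0,0],[0.6,0,0,0,0,0,0]]'>/dev/null; python3 s.py
```

```text
t6.03 yaw 106.71 dyaw 5.94 Tz -0.114 F [-0.4  0.3  1.6] pos [442.8  74.7 104. ] w 49.9 q6 -8.6
t6.53 yaw 112.71 dyaw 11.94 Tz 0.032 F [ 1.2 -0.6  1.3] pos [442.9  74.7 104. ] w 49.8 q6 -14.6
t7.03 yaw 118.71 dyaw 17.94 Tz 0.058 F [ 2.  -0.6  0.2] pos [442.9  74.8 104. ] w 49.4 q6 -20.6
t7.53 yaw 124.70 dyaw 23.93 Tz -0.003 F [ 1.8  1.  -1.3] pos [443.   74.8 104. ] w 49.7 q6 -26.6
```

The first click is felt cleanly, with -0.11 resisting and then +0.06 pulling on. I'll take the second click, then probe for the stop.

```bash

python3 -m creep '[[0.6,0,0,0,0,0,-4],[0.6,0,0,0,0,0,-2],[0.6,0,0,0,0,0,0],[0.6,0,0,0,0,0,0]]'>/dev/null; python3 s.py
python3 -m creep '[[0.6,0,0,0,0,0,-4],[0.6,0,0,0,0,0,-4],[0.6,0,0,0,0,0,-4],[0.6,0,0,0,0,0,0],[0.6,0,0,0,0,0,0]]'>/dev/null; python3 s.py
python3 -m creep '[[0.6,0,0,0,0,0,-4],[0.6,0,0,0,0,0,-2],[0.6,0,0,0,0,0,0],[0.6,0,0,0,0,0,0],[0.6,0,0,0,0,0,0]]'>/dev/null; python3 s.py
python3 -m creep '[[0.6,0,0,0,0,0,-3],[0.6,0,0,0,0,0,0],[0.6,0,0,0,0,0,0]]'>/dev/null; python3 s.py
```

```text
t8.03 yaw 130.71 dyaw 29.94 Tz -0.144 F [ 3.2  1.5 -2.4] pos [443.   74.8 104. ] w 49.9 q6 -32.6
t8.65 yaw 142.70 dyaw 41.93 Tz 0.059 F [ 4.   2.7 -1.6] pos [443.1  74.9 104. ] w 50.0 q6 -44.6
t9.28 yaw 148.68 dyaw 47.91 Tz 0.002 F [ 4.1  2.8 -2.7] pos [443.1  75.  104. ] w 49.9 q6 -50.6
t9.65 yaw 151.65 dyaw 50.88 Tz -0.100 F [ 3.7  2.1 -2.8] pos [443.1  75.  104. ] w 49.8 q6 -53.6
```

-0.10 at 3° past fits a detent (0.14·sin45°), not the stop, which would be over 0.2. I'll go on carefully.

```bash

python3 -m creep '[[0.6,0,0,0,0,0,-2],[0.6,0,0,0,0,0,0],[0.6,0,0,0,0,0,0]]'>/dev/null; python3 s.py
```

```text
t10.03 yaw 153.65 dyaw 52.88 Tz -0.082 F [ 3.5  2.6 -3.2] pos [443.1  75.  104. ] w 49.3 q6 -55.6
```

```bash

python3 -m creep '[[0.6,0,0,0,0,0,-2],[0.6,0,0,0,0,0,0],[0.6,0,0,0,0,0,0]]'>/dev/null; python3 s.py
python3 - <<'E'
from h import *
f=grab_frame("top");c=np.ascontiguousarray(f["frame"][250:340,270:390])
cv2.imwrite("pics/top3.png",cv2.resize(c,None,fx=6,fy=6,interpolation=cv2.INTER_CUBIC)[:,:,::-1])
E
python3 s.py
```

```text
t10.40 yaw 155.66 dyaw 54.89 Tz -0.079 F [ 3.8  2.6 -1.5] pos [443.1  75.  104. ] w 49.6 q6 -57.6
t10.45 yaw 155.66 dyaw 54.89 Tz -0.129 F [ 3.3  4.1 -2.2] pos [443.1  75.  104. ] w 49.7 q6 -57.6
```

That is a detent with about ±0.03 of noise. On through click three.

```bash

python3 -m creep '[[0.6,0,0,0,0,0,-3],[0.6,0,0,0,0,0,-2],[0.6,0,0,0,0,0,0],[0.6,0,0,0,0,0,0]]'>/dev/null; python3 s.py
python3 -m creep '[[0.6,0,0,0,0,0,-4],[0.6,0,0,0,0,0,-2],[0.6,0,0,0,0,0,0],[0.6,0,0,0,0,0,0]]'>/dev/null; python3 s.py
python3 -m creep '[[0.6,0,0,0,0,0,-4],[0.6,0,0,0,0,0,-2],[0.6,0,0,0,0,0,0],[0.6,0,0,0,0,0,0]]'>/dev/null; python3 s.py
python3 -m creep '[[0.6,0,0,0,0,0,-3],[0.6,0,0,0,0,0,0],[0.6,0,0,0,0,0,0]]'>/dev/null; python3 s.py
```

```text
t10.95 yaw 160.67 dyaw 59.90 Tz -0.024 F [ 4.4  2.8 -3. ] pos [443.2  75.1 104. ] w 49.7 q6 -62.6
t11.45 yaw 166.69 dyaw 65.92 Tz 0.049 F [ 4.2  3.6 -2.3] pos [443.2  75.1 104.1] w 49.8 q6 -68.6
t11.95 yaw 172.67 dyaw 71.90 Tz -0.009 F [ 5.1  3.1 -2.8] pos [443.2  75.2 104. ] w 49.8 q6 -74.6
t12.32 yaw 175.63 dyaw 74.86 Tz -0.126 F [ 4.2  4.  -2.5] pos [443.2  75.2 104. ] w 49.6 q6 -77.6
```

```bash

python3 -m creep '[[0.6,0,0,0,0,0,0]]'>/dev/null; python3 s.py
python3 -m creep '[[0.6,0,0,0,0,0,-1.5],[0.6,0,0,0,0,0,0],[0.6,0,0,0,0,0,0]]'>/dev/null; python3 s.py
python3 -m creep '[[0.6,0,0,0,0,0,0]]'>/dev/null; python3 s.py
```

```text
t12.45 yaw 175.63 dyaw 74.86 Tz -0.158 F [ 4.7  4.1 -2.4] pos [443.2  75.2 104. ] w 50.0 q6 -77.6
t12.82 yaw 177.15 dyaw 76.38 Tz -0.159 F [ 5.   3.8 -2.8] pos [443.2  75.2 104.1] w 49.6 q6 -79.1
t12.95 yaw 177.14 dyaw 76.37 Tz -0.076 F [ 3.9  3.3 -2.8] pos [443.2  75.2 104. ] w 49.8 q6 -79.1
```

```bash

python3 -m creep '[[0.6,0,0,0,0,0,-1.5],[0.6,0,0,0,0,0,0]]'>/dev/null; python3 s.py
python3 -m creep '[[0.6,0,0,0,0,0,0]]'>/dev/null; python3 s.py
python3 -m creep '[[0.6,0,0,0,0,0,0]]'>/dev/null; python3 s.py
```

```text
t13.20 yaw 178.66 dyaw 77.89 Tz -0.082 F [ 3.6  3.6 -3.9] pos [443.2  75.2 104. ] w 49.8 q6 -80.6
t13.32 yaw 178.65 dyaw 77.88 Tz -0.116 F [ 4.6  3.8 -3. ] pos [443.2  75.2 104. ] w 49.9 q6 -80.6
t13.45 yaw 178.65 dyaw 77.88 Tz -0.112 F [ 3.6  4.3 -1.8] pos [443.2  75.2 104. ] w 49.9 q6 -80.6
```

Only about -0.10 at 6° past, so this is still an ordinary click. Zero should be at 96°. I'll step to it.

```bash

python3 -m creep '[[0.6,0,0,0,0,0,-3],[0.6,0,0,0,0,0,-3],[0.6,0,0,0,0,0,0],[0.6,0,0,0,0,0,0]]'>/dev/null; python3 s.py
python3 -m creep '[[0.6,0,0,0,0,0,-3],[0.6,0,0,0,0,0,-3],[0.6,0,0,0,0,0,0],[0.6,0,0,0,0,0,0]]'>/dev/null; python3 s.py
python3 -m creep '[[0.6,0,0,0,0,0,-3],[0.6,0,0,0,0,0,-3],[0.6,0,0,0,0,0,0],[0.6,0,0,0,0,0,0]]'>/dev/null; python3 s.py
python3 -m creep '[[0.6,0,0,0,0,0,-3],[0.6,0,0,0,0,0,0],[0.6,0,0,0,0,0,0]]'>/dev/null; python3 s.py
python3 -m creep '[[0.6,0,0,0,0,0,0]]'>/dev/null; python3 s.py
```

```text
t13.95 yaw -175.34 dyaw 83.89 Tz -0.017 F [ 4.2  4.1 -2.7] pos [443.2  75.3 104. ] w 49.8 q6 -86.6
t14.45 yaw -169.32 dyaw 89.91 Tz 0.173 F [ 5.4  4.4 -2.9] pos [443.2  75.4 104. ] w 49.6 q6 -92.6
t14.95 yaw -163.34 dyaw 95.89 Tz 0.070 F [ 4.3  5.7 -2.8] pos [443.2  75.4 104. ] w 49.7 q6 -98.6
t15.32 yaw -160.39 dyaw 98.84 Tz -0.168 F [ 4.1  4.  -2.6] pos [443.1  75.5 104. ] w 49.7 q6 -101.6
t15.45 yaw -160.40 dyaw 98.83 Tz -0.202 F [ 3.9  5.6 -3.3] pos [443.2  75.5 104. ] w 49.5 q6 -101.5
```

```bash

python3 -m creep '[[0.6,0,0,0,0,0,-1.5],[0.6,0,0,0,0,0,0]]'>/dev/null; python3 s.py
python3 -m creep '[[0.6,0,0,0,0,0,0]]'>/dev/null; python3 s.py
```

```text
t15.70 yaw -158.90 dyaw 100.33 Tz -0.277 F [ 4.   3.9 -2. ] pos [443.2  75.5 104.1] w 49.8 q6 -103.1
t15.82 yaw -158.91 dyaw 100.32 Tz -0.293 F [ 4.5  5.  -2.7] pos [443.2  75.5 104. ] w 49.7 q6 -103.0
```

The stop is felt: -0.29 N·m at 4.4° past zero. I'll ease back to click 0 and hold there.

```bash

python3 -m creep '[[0.6,0,0,0,0,0,2.5],[0.6,0,0,0,0,0,1.9],[0.6,0,0,0,0,0,0],[0.6,0,0,0,0,0,0],[0.6,0,0,0,0,0,0]]'>/dev/null; python3 s.py
python3 -m creep '[[0.6,0,0,0,0,0,0]]'>/dev/null; python3 s.py
python3 -m creep '[[0.6,0,0,0,0,0,3],[0.6,0,0,0,0,0,3],[0.6,0,0,0,0,0,0],[0.6,0,0,0,0,0,0]]'>/dev/null; python3 s.py
python3 -m creep '[[0.6,0,0,0,0,0,3],[0.6,0,0,0,0,0,3],[0.6,0,0,0,0,0,0],[0.6,0,0,0,0,0,0]]'>/dev/null; python3 s.py
python3 -m creep '[[0.6,0,0,0,0,0,3],[0.6,0,0,0,0,0,3],[0.6,0,0,0,0,0,0],[0.6,0,0,0,0,0,0]]'>/dev/null; python3 s.py
python3 -m creep '[[0.6,0,0,0,0,0,3],[0.6,0,0,0,0,0,3],[0.6,0,0,0,0,0,0],[0.6,0,0,0,0,0,0]]'>/dev/null; python3 s.py
```

```text
t16.45 yaw -163.25 dyaw 95.98 Tz -0.019 F [ 4.5  4.3 -2.8] pos [443.2  75.5 104. ] w 49.9 q6 -98.7
t16.57 yaw -163.25 dyaw 95.98 Tz -0.019 F [ 4.   5.1 -2.9] pos [443.2  75.5 104.1] w 49.6 q6 -98.7
t17.07 yaw -169.22 dyaw 90.01 Tz 0.122 F [ 4.3  4.3 -1.7] pos [443.2  75.4 104. ] w 49.7 q6 -92.7
t17.57 yaw -175.23 dyaw 84.00 Tz 0.040 F [ 4.   4.8 -3.1] pos [443.2  75.3 104. ] w 49.6 q6 -86.7
t18.07 yaw 178.74 dyaw 77.97 Tz -0.092 F [ 5.7  4.  -3. ] pos [443.2  75.3 104. ] w 49.6 q6 -80.7
t18.57 yaw 172.76 dyaw 71.99 Tz 0.021 F [ 4.3  4.  -2. ] pos [443.2  75.2 104.1] w 49.7 q6 -74.7
```

Click 1 is at 72°. The sixth should be at -48°, so five more clicks.

```bash

q(){ python3 s.py; }
python3 -m creep '[[0.6,0,0,0,0,0,3],[0.6,0,0,0,0,0,3],[0.6,0,0,0,0,0,0],[0.6,0,0,0,0,0,0]]'>/dev/null; q
python3 -m creep '[[0.6,0,0,0,0,0,6],[0.6,0,0,0,0,0,6],[0.6,0,0,0,0,0,6],[0.6,0,0,0,0,0,0],[0.6,0,0,0,0,0,0]]'>/dev/null; q
python3 -m creep '[[0.6,0,0,0,0,0,3],[0.6,0,0,0,0,0,3],[0.6,0,0,0,0,0,0],[0.6,0,0,0,0,0,0]]'>/dev/null; q
python3 -m creep '[[0.6,0,0,0,0,0,6],[0.6,0,0,0,0,0,6],[0.6,0,0,0,0,0,6],[0.6,0,0,0,0,0,0],[0.6,0,0,0,0,0,0]]'>/dev/null; q
python3 -m creep '[[0.6,0,0,0,0,0,3],[0.6,0,0,0,0,0,3],[0.6,0,0,0,0,0,0],[0.6,0,0,0,0,0,0]]'>/dev/null; q
python3 -m creep '[[0.6,0,0,0,0,0,6],[0.6,0,0,0,0,0,6],[0.6,0,0,0,0,0,6],[0.6,0,0,0,0,0,0],[0.6,0,0,0,0,0,0]]'>/dev/null; q
```

```text
t19.07 yaw 166.79 dyaw 66.02 Tz 0.088 F [ 4.1  4.1 -3. ] pos [443.2  75.1 104.1] w 49.9 q6 -68.7
t19.70 yaw 148.77 dyaw 48.00 Tz -0.026 F [ 4.4  2.4 -2.7] pos [443.1  74.9 104. ] w 49.7 q6 -50.7
t20.20 yaw 142.79 dyaw 42.02 Tz 0.111 F [ 5.1  2.6 -2.4] pos [443.1  74.9 104. ] w 49.6 q6 -44.7
t20.82 yaw 124.91 dyaw 24.14 Tz -0.029 F [ 4.1  1.9 -3. ] pos [442.9  74.8 104. ] w 49.8 q6 -26.8
t21.32 yaw 118.94 dyaw 18.17 Tz 0.075 F [ 4.3  2.2 -1.9] pos [442.9  74.7 104. ] w 49.8 q6 -20.8
t21.95 yaw 100.96 dyaw 0.19 Tz 0.011 F [ 4.3  1.  -1.8] pos [442.7  74.7 104. ] w 49.5 q6 -2.9
```

Now at click 4 (0.2°). Two more.

```bash

q(){ python3 s.py; }
python3 -m creep '[[0.6,0,0,0,0,0,3],[0.6,0,0,0,0,0,3],[0.6,0,0,0,0,0,0],[0.6,0,0,0,0,0,0]]'>/dev/null; q
python3 -m creep '[[0.6,0,0,0,0,0,6],[0.6,0,0,0,0,0,6],[0.6,0,0,0,0,0,6],[0.6,0,0,0,0,0,0],[0.6,0,0,0,0,0,0]]'>/dev/null; q
python3 -m creep '[[0.6,0,0,0,0,0,3],[0.6,0,0,0,0,0,3],[0.6,0,0,0,0,0,0],[0.6,0,0,0,0,0,0]]'>/dev/null; q
python3 -m creep '[[0.6,0,0,0,0,0,6],[0.6,0,0,0,0,0,6],[0.6,0,0,0,0,0,6.1],[0.6,0,0,0,0,0,0],[0.6,0,0,0,0,0,0]]'>/dev/null; q
python3 -m creep '[[0.6,0,0,0,0,0,0],[0.6,0,0,0,0,0,0],[0.6,0,0,0,0,0,0]]'>/dev/null; q
```

```text
t22.45 yaw 94.95 dyaw -5.82 Tz 0.127 F [ 5.   2.6 -1.1] pos [442.6  74.7 104. ] w 49.7 q6 3.2
t23.07 yaw 76.96 dyaw -23.81 Tz 0.001 F [3.1 2.1 0.4] pos [442.4  74.7 104. ] w 50.1 q6 21.1
t23.57 yaw 70.94 dyaw -29.83 Tz 0.080 F [ 3.   1.1 -0.5] pos [442.4  74.7 104. ] w 49.8 q6 27.2
t24.20 yaw 52.86 dyaw -47.91 Tz -0.046 F [2.6 2.6 1.3] pos [442.2  74.8 104. ] w 49.6 q6 45.2
t24.57 yaw 52.77 dyaw -48.00 Tz -0.003 F [0.7 3.1 3.1] pos [442.2  74.7 104. ] w 49.9 q6 45.3
```

Every quarter-click torque was felt and the sixth click settled at about zero torque. I'll release and lift.

```bash

python3 -m creep '[[0.3,0,0,0,0,0,0],[0,0,0,0,0,0,0],[0,0,0,0,0,0,0],[0,0,0,0,0,0,0],[0,0,0,0,0,0,0]]'; python3 s.py
python3 -m creep '[[0,0,0,-25,0,0,0],[0,0,0,-40,0,0,0],[0,0,0,-40,0,0,0],[0,0,0,0,0,0,0],[0,0,0,0,0,0,0]]'>/dev/null; python3 s.py
python3 - <<'E'
from h import *
s=state();p=s["ee_pos"];y=np.radians(s["ee_rot"][2]);tx=np.array([np.cos(y),np.sin(y)]);ty=np.array([np.sin(y),-np.cos(y)])
d=np.array([612.9,15.2])-p[:2];print(p,d,"after turn to 82.7:")
y=np.radians(82.7);print(d@[np.cos(y),np.sin(y)],d@[np.sin(y),-np.cos(y)])
f=grab_frame("top");c=np.ascontiguousarray(f["frame"][190:340,270:400])
cv2.imwrite("pics/top4.png",cv2.resize(c,None,fx=4,fy=4,interpolation=cv2.INTER_CUBIC)[:,:,::-1])
E
```

```text
time_s: 25.2
ee_pos: [442.4, 74.6, 103.9]
ee_rot: [-180.0, 0.0, 52.8]
force: [0.4, -0.1, -0.4]
gripper_width: 90.6
t25.20 yaw 52.76 dyaw -48.01 Tz -0.018 F [ 0.4 -0.1 -0.4] pos [442.4  74.6 103.9] w 90.6 q6 45.3
t25.82 yaw 52.77 dyaw -48.00 Tz -0.015 F [-0.1 -0.4 -0.2] pos [441.8  74.5 208.3] w 91.2 q6 45.3
[441.84427517  74.52999469 208.30989081] [171.05572483 -59.32999469] after turn to 82.7:
-37.1139632876649 177.20796538822762
```

View pics/top4.png

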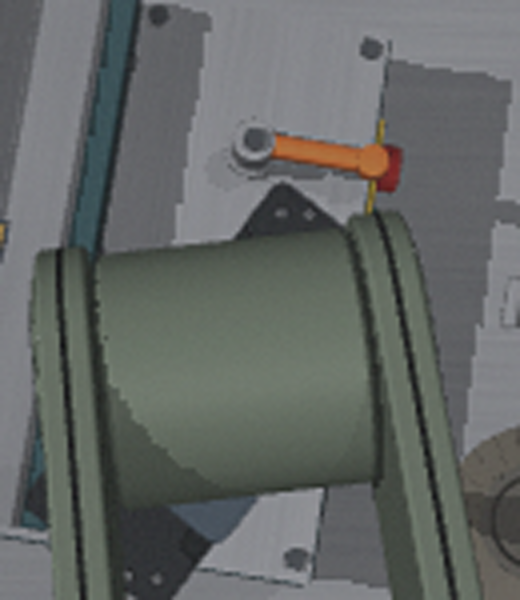

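The arm covers the dial in this view. The lever is still at its loose place, with its end at crop (374,161). I'll turn, shut the jaws and move to behind the lever.

```bash

python3 -m creep '[[1,0,0,0,0,0,-10],[1,0,0,0,0,0,-10],[1,0,0,0,0,0,-9.9]]'>/dev/null; python3 s.py
python3 -m creep '[[1,-9.3,44.3,0,0,0,0],[1,-9.3,44.3,0,0,0,0],[1,-9.3,44.3,0,0,0,0],[1,-9.3,44.3,0,0,0,0],[1,0,0,0,0,0,0]]'>/dev/null; python3 s.py
python3 -m creep '[[1,0,0,20,0,0,0],[1,0,0,20,0,0,0],[1,0,0,0,0,0,0],[1,0,0,0,0,0,0]]'>/dev/null; python3 s.py
python3 - <<'E'
from h import *
f=grab_frame("side");cv2.imwrite("pics/side5.png",f["frame"][:,:,::-1])
f=grab_frame("wrist");cv2.imwrite("pics/wrist5.png",f["frame"][:,:,::-1])
print(proj(f,[586,57,135]),proj(f,[577.6,-8.5,135]))
E
```

```text
t26.25 yaw 82.99 dyaw -17.78 Tz -0.002 F [-0.6 -0.2 -0.6] pos [441.5  74.5 207.4] w 64.2 q6 15.1
t26.88 yaw 82.58 dyaw -18.19 Tz -0.050 F [-0.4  0.4 -0.2] pos [615.  14. 206.] w 13.8 q6 7.7
t27.38 yaw 82.68 dyaw -18.09 Tz -0.006 F [0.2 0.3 0.7] pos [613.1  15.4 169.3] w 0.6 q6 7.7
(np.float64(263.1630026006826), np.float64(203.71493498197987)) (np.float64(267.2217956896975), np.float64(305.9075235666436))
```

View pics/side5.png

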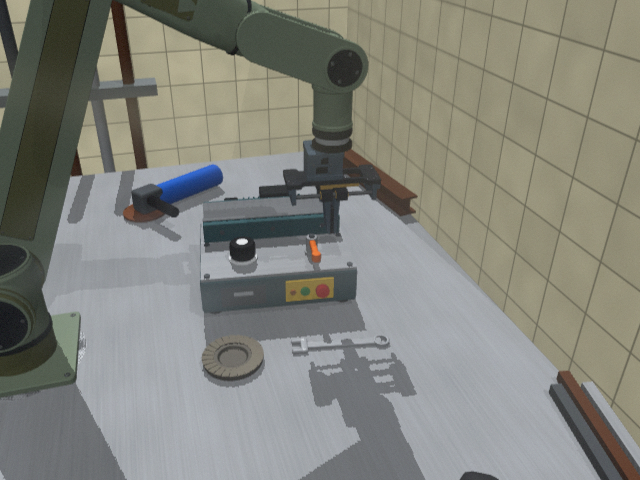

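View pics/wrist5.png

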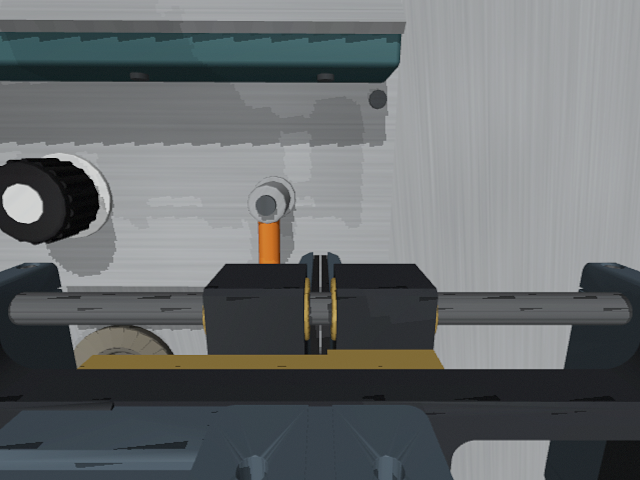

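The wrist view shows the hub at (266,205) against a predicted (263,204), and the lever at columns 258–280. The shut fingertips are at 303–340, clear and on the +x side. I'll descend and push.

```bash

python3 -m creep '[[1,0,0,20,0,0,0],[1,0,0,20,0,0,0],[1,0,0,17,0,0,0],[1,0,0,0,0,0,0],[1,0,0,0,0,0,0]]'>/dev/null; python3 s.py
python3 -m creep '[[1,0,-4,0,0,0,0],[1,0,-4,0,0,0,0],[1,0,-2,0,0,0,0],[1,0,0,0,0,0,0]]'>/dev/null; python3 s.py
python3 -m creep '[[1,0,-3,0,0,0,0],[1,0,-3,0,0,0,0],[1,0,0,0,0,0,0]]'>/dev/null; python3 s.py
```

```text
t28.10 yaw 82.66 dyaw -18.11 Tz -0.040 F [-0.3 -0.1  0.2] pos [614.1  15.1 112.7] w 0.5 q6 7.7
t28.60 yaw 82.67 dyaw -18.10 Tz 0.023 F [-0.   0.5  0.6] pos [603.4  16.4 112.1] w 0.6 q6 7.8
t28.98 yaw 82.66 dyaw -18.11 Tz 0.000 F [ 2.2 -0.3 -1.6] pos [598.1  17.1 112.1] w 0.2 q6 7.9
```

Contact at 2.2 N. Now along the arc.

```bash

python3 -m creep '[[1,-1.6,-4.1,0,0,0,6],[1,-1.6,-4.1,0,0,0,6],[1,-1.6,-4.1,0,0,0,6],[1,-1.6,-4.1,0,0,0,6],[1,0,0,0,0,0,0]]'>/dev/null; python3 s.py
python3 -m creep '[[1,-1.6,-4.1,0,0,0,6],[1,-1.6,-4.1,0,0,0,6],[1,-1.6,-4.1,0,0,0,6],[1,-1.6,-4.1,0,0,0,6],[1,0,0,0,0,0,0]]'>/dev/null; python3 s.py
python3 - <<'E'
from h import *
f=grab_frame("side");cv2.imwrite("pics/side6.png",f["frame"][:,:,::-1])
f=grab_frame("wrist");cv2.imwrite("pics/wrist6.png",f["frame"][:,:,::-1])
E
```

```text
t29.60 yaw 58.73 dyaw -42.04 Tz -0.022 F [ 4.1 -0.2 -1.3] pos [581.   15.6 112.2] w 0.5 q6 31.7
t30.23 yaw 34.82 dyaw -65.95 Tz -0.035 F [ 4.4 -2.6 -0.2] pos [564.6  21.1 112.3] w 0.5 q6 56.2
```

View pics/wrist6.png

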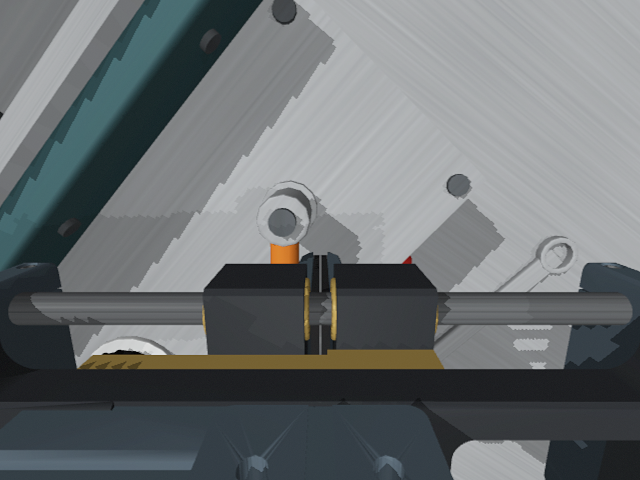

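The lever (orange at 271–298) turns along with the tool, about 48° so far. I'll finish in small steps.

```bash

python3 -m creep '[[1,-1.3,-3.4,0,0,0,5],[1,-0.8,-2,0,0,0,3],[1,0,0,0,0,0,0],[1,0,0,0,0,0,0]]'>/dev/null; python3 s.py
python3 -m creep '[[1,-0.5,-1.4,0,0,0,2],[1,0,0,0,0,0,0],[1,0,0,0,0,0,0]]'>/dev/null; python3 s.py
python3 -m creep '[[1,-0.5,-1.4,0,0,0,2],[1,0,0,0,0,0,0],[1,0,0,0,0,0,0]]'>/dev/null; python3 s.py
```

```text
t30.82 yaw 26.78 dyaw -73.99 Tz -0.094 F [ 4.3 -3.   1.4] pos [559.8  24.5 112.3] w -0.0 q6 64.6
t31.20 yaw 24.76 dyaw -76.01 Tz -0.099 F [ 4.6 -2.   1.2] pos [558.6  25.4 112.3] w 0.2 q6 66.7
t31.57 yaw 22.78 dyaw -77.99 Tz -0.071 F [ 3.9 -3.6  0.6] pos [557.8  26.1 112.3] w 0.3 q6 68.8
```

```bash

python3 -m creep '[[1,-0.4,-1.4,0,0,0,1.5],[1,0,0,0,0,0,0],[1,0,0,0,0,0,0]]'>/dev/null; python3 s.py
python3 -m creep '[[1,0,-1,0,0,0,0],[1,0,0,0,0,0,0],[1,0,0,0,0,0,0]]'>/dev/null; python3 s.py
python3 -m creep '[[1,0,-1,0,0,0,0],[1,0,0,0,0,0,0],[1,0,0,0,0,0,0]]'>/dev/null; python3 s.py
```

```text
t31.95 yaw 21.34 dyaw -79.43 Tz 0.053 F [ 6.9 -7.8 -0.5] pos [557.6  26.  112.3] w 0.3 q6 70.4
t32.33 yaw 21.37 dyaw -79.40 Tz 0.078 F [ 7.3 -9.7 -0.8] pos [557.6  26.1 112.4] w 0.7 q6 70.5
t32.70 yaw 21.40 dyaw -79.37 Tz 0.082 F [  8.4 -12.2  -1.5] pos [557.6  26.2 112.4] w 0.8 q6 70.6
```

At the stop: force rises to 15 N with no motion. I'll back off, lift, and look.

```bash

python3 -m creep '[[1,0.5,4,0,0,0,0],[1,0,8,0,0,0,0],[1,0,8,0,0,0,0],[1,0,0,0,0,0,0]]'>/dev/null; python3 s.py
python3 -m creep '[[1,0,0,-30,0,0,0],[1,0,0,-40,0,0,0],[1,0,0,-40,0,0,0],[1,-50,0,-20,0,0,0],[1,-50,0,0,0,0,0]]'>/dev/null; python3 s.py
python3 -m creep '[[1,-50,0,0,0,0,0],[1,-50,0,0,0,0,0],[1,0,0,0,0,0,0]]'>/dev/null; python3 s.py
python3 - <<'E'
from h import *
f=grab_frame("side");cv2.imwrite("pics/side7.png",f["frame"][:,:,::-1])
f=grab_frame("top");cv2.imwrite("pics/top7.png",f["frame"][:,:,::-1])
print(state()["qpos"])
E
```

```text
t33.20 yaw 21.14 dyaw -79.63 Tz -0.013 F [ 0.7 -0.3  0.7] pos [562.5  11.  111.7] w 0.3 q6 68.8
t33.83 yaw 21.23 dyaw -79.54 Tz -0.021 F [-0.2  0.2 -0.5] pos [469.3 -24.8 243.4] w 0.8 q6 64.3
t34.20 yaw 21.06 dyaw -79.71 Tz 0.001 F [ 0.5  0.3 -0. ] pos [373.3 -61.  242. ] w 0.7 q6 57.9
[-1.09155198e+01 -7.22302694e-01  1.08905975e+02  3.93348964e-02
  7.17346015e+01  5.79343562e+01]
```

View pics/side7.png

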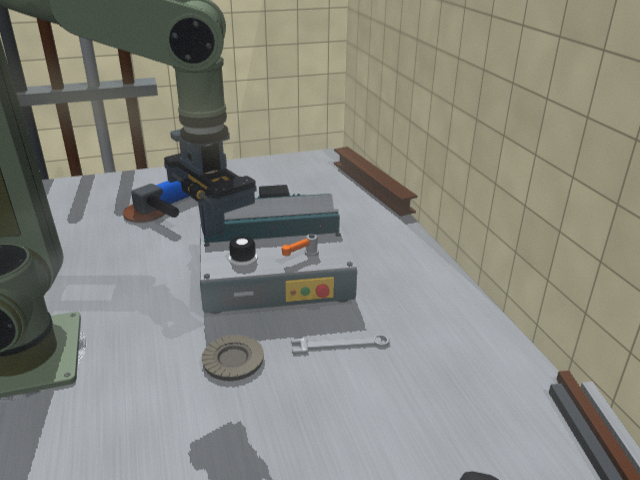

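View pics/top7.png

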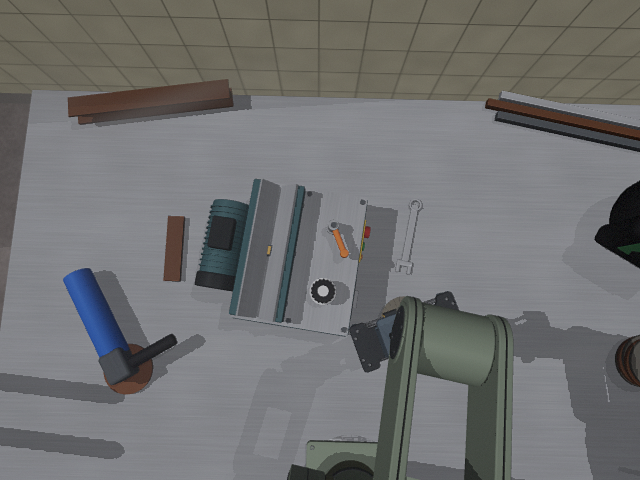

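The lever is now swung, with its hub at (334,226) and end near (345,254). Dial, disc, spanner and offcut are where they were. One angle check before I hand in.

```bash
python3 - <<'E'
from h import *
from workcell import job_done
f=grab_frame("top");c=np.ascontiguousarray(f["frame"][210:275,320:360]);h=cv2.cvtColor(c,cv2.COLOR_RGB2HSV)
m=(h[...,0]<15)&(h[...,1]>150)&(h[...,2]>120)
ys,xs=np.nonzero(m);P=np.array([onz(f,x+320,y+210,134)[:2] for x,y in zip(xs,ys)])
c=P.mean(0);v=cv2.fitLine(P.astype(np.float32),cv2.DIST_L2,0,.01,.01).ravel()[:2];v=v*np.sign(v@(c-[586,57]))
a=np.degrees(np.arctan2(v[1],v[0]));a2=np.degrees(np.arctan2(*(c-[586,57])[::-1]))
print("angle rad",np.radians((82.1-180-a)),np.radians(82.1-180-a2),len(P))
print(state()["force"],state()["qvel"].round(2))
E
```

```text
angle rad 1.0426281813635643 1.043255194541159 159
[ 0.11362712 -0.03997197 -0.37698935] [ 0.53  1.02 -0.62 -0.15  0.04 -0.06]
```

```bash
python3 -c "
from workcell import job_done
print(job_done())"
```

```text
the job is handed in; nothing more can be done
None
```

The job is handed in; the dial should be resting in its sixth click and the clamp lever is tight against its stop. It took about 34 s of the 72 s allowed, and no verdict comes back.

- **Zero stop:** I wound the dial back 96° (four clicks). The stop showed as torque rising to -0.29 N·m at 4.4° past zero, below the overstrain point. I then eased back to click 0 and held there.
- **Six clicks:** I turned it clockwise 144° in one grip, checking torque in every click. The last reading was -0.003 N·m at -48.0°, exactly where the sixth click should be. This rests on measured wrist angle and torque alone: the dial has no mark a camera could check. Torque readings were noisy by about ±0.03 N·m.
- **Clamp lever:** I swung it with the shut fingers until about 15 N gave no further motion, then backed off. The top camera measured it at 1.04 rad, against the 1.05 stop.
- **Surroundings:** The spanner, disc and offcut look unmoved in the last pictures, judged by eye. The arm is clear, with force near zero.

One slip: I left out a shift row on the first approach to the dial and made it up before gripping.

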